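# Free the seized lock knob and draw a blank from the magazine

### The arm

A 6-joint arm with a two-finger parallel gripper is mounted at the origin on a cart in front of the work surface, level with it; the furniture and walls round the work are solid. World frame = base frame: x ahead of the robot, y to its left, z up, the work surface at z = 0. Lengths are in m, angles in rad, forces in N, time in s.
With the tool pointing down it reaches from about 0.225 to 0.875 m from the base axis. Payload 3.4 kg.
Tool frame: the origin (TCP) lies midway between the tips of the shut fingers; the grasp point (between the pads) lies 19 mm behind it (manip.pinch_z is the z of the grasp point in the tool frame, in m); z points along the fingers, x is the direction in which the jaws open and shut, and the axes are right-handed (so a half turn about z gives the same grasp; the last joint's range is limited). The gripper opens to 85 mm and grips with 20 to 120 N. Pads are 22 mm wide; open, the fingers measure 114 mm over their backs; the gripper's body (76 mm by 85 mm) begins 54 mm behind the grasp point. The pads swing forward as they close: fully open they stand 13 mm farther back than shut.
Start: joints at [1.089, 0.276, 1.505, -0, 1.361, -0.121], TCP at [0.203, 0.538, 0.231] pointing down, gripper open.
Joint ranges: [-2.89, 2.89], [-0.75, 2.08], [0.22, 2.7], [-1.18, 4.32], [0.11, 2.71], [-2.7, 2.7]. Speed limits (rad/s): [2.57, 2.57, 3.14, 3.14, 3.14, 3.14].

### API

Orientations are given as a unit quaternion [w, x, y, z].
In Python, from rig import manip gives the robot as it stands. The module is installed in compiled form; this text tells all that it offers.
- The arm moves only by the tool drive_tool, never from a script. Its argument "steps" is a list of rows, each a list of 5 numbers: the shift along the tool's x, y, z in mm, then the turn about the tool's z in rad, then the gripper command: -1 is shut, 1 is fully open, values between are in proportion. A call has 1 to 5 rows; each row is the pose to reach, as a shift and turn from the pose measured when the call began, along the tool's axes at that moment; what a row does not reach only later rows make up. A row lasts 1/10 s, in which the tool goes at most 50 mm and 8.59 degrees, less where a joint would pass 70% of its speed; a pose out of reach is approached as far as the arm can. A call with a gripper value outside its range is refused whole. The fingers move at their own pace and stop on an object; "squeeze" is the grip in N (left out, the last holds). Time passes only in rows, so rows that repeat a pose let the fingers close. It gives the time, the measured TCP pose, the force and the opening at its end, in the units of the state.
- manip.get_state(): the state, without advancing time (a new reading comes with each control period).
- manip.get_image(name): name is "scene" or "top"; returns the picture (420x560x3 uint8, blue, green, red); there is no depth.
- manip.get_calibration(name): a dict with "camera_matrix" (3x3 intrinsics, pixels), "distortion" ([k1, k2, p1, p2, k3] as OpenCV has them; the pictures are not rectified), "rvec" (rotation vector, rad) and "tvec" (3), from world to camera coordinates, as OpenCV has them. Camera axes: x right, y down, z forward; pixel columns grow to the right and rows downward; lengths in m; the calibration is good to about 2 mm. A picture is of the moment at which its call begins. get_calibration takes no time and is no camera call.
- manip.sign_off(): hands the job in, once; it reports no verdict.
Trained networks look in the newest picture that a camera, given by its name, has taken for a name from the list of things; names that differ only in an ending like _2 or _b are one class to them, and where a whole thing is asked for, a point or a joint stands for the part that bears it (a point fixed in the world has none). Each returns a list of dicts, best first, with "conf" (0 to 1); they miss things now and then, are a little off and sometimes report something else, mostly with a low value. They report only what shows in the picture. A call takes as long as a camera call.
- manip.masks_of(camera, name): "pixels" (420x560 bool, what is visible of it) and "location" ([column, row] in pixels, amid what is visible of it).
The state is a dict: "clock": time; "qpos": joint angles; "qd": joint speeds; "effort": joint torques, N m; "position": TCP position; "ee_rot": TCP orientation; "contact_force": force on the tool from outside, world axes, zero at the start; "moment": the same for the moment, N m; "width": finger opening in m.
Only numpy, scipy, OpenCV 4.12 (cv2) and the standard library are available. Lean on these libraries where they do the work, as an engineer would, in place of code of your own. Each camera call takes 0.05 s, during which the arm holds its last target.

### The job

The lock knob of the blank magazine has seized: grip its wing, break it loose with a short firm anticlockwise twist (seen from above) and turn it on to its stop, so that the pin in front of the blanks drops. Only then draw the bottom brass blank straight out through the mouth, and lay it (do not drop it) flat on the middle of the square steel bench block, and let go. Leave the other three blanks in the magazine and the knob open.

Things in the scene. Friction and masses are not known exactly. Their poses are not given: they have to be found in the camera images.
- magazine: Grey-painted steel magazine, screwed to the bench (does not move). Origin on the bench under the middle of its chamber; x points from the mouth to the back, z up; blanks leave toward -x. Outside the chamber spans x -54.5 to 54.5, y -22.5 to 22.5 mm, wall tops at z = 62 mm, open above; the foot is 8 mm high. The lock post stands at x = -85, y = -85 mm
- magazine_chamber (a point): Middle of the chamber's bed: x 0, y 0, z 30 mm in the magazine's frame, same axes. Inside the chamber measures 99 (x) x 35 (y) mm, walls 5 mm thick. (Mind the dark boom arm fixed over the right rear of the bench: its lower edge runs 350 mm up from x 0.50, y -0.32 to x 0.61, y -0.12 m; keep the arm on the robot side of it)
- magazine_mouth (a point): Middle of the mouth, x -54.5, z 33 mm in the magazine's frame. The mouth is 9 mm high (z 30 to 39 mm), so only one 6 mm blank passes. Before it only a rib 16 mm wide (y -8 to 8 mm, to x = -112.5 mm, top z = 30 mm) supports the blank, so fingers can pass on both sides of the rib
- knob_grip (a point): Centre of the wing of the lock knob, on its vertical axis, 64 mm above the bench. The wing is an upright dark steel bar 50 mm long (this point's x axis), 14 mm thick (y) and 22 mm high (11 mm up and down from here) on a 30 mm disc. The point turns with the knob; at the start its axes are the magazine's
- lock_knob (a joint): Angle of the lock knob, rad: 0 locked (start, seized), grows anticlockwise seen from above, stop at 1.5. Takes about 0.35 N m to start; the torque falls to half by 0.2 rad and to 0.03 N m beyond 0.5 rad, then it turns freely. It stays where it is left, and drives the pin down 9.5 mm per rad
- pin_top (a point): Top of the steel lock pin, 10 mm in diameter, which stands 11 mm out of the rib's top (x = -95.5 mm, y = 0 in the magazine's frame) 2.5 mm before the bottom blank while locked; below the rib's top once the knob is past 1.2 rad. Pulling a blank against it does not move it
- blank_1: The bottom blank: plain brass plate 96 (x) x 32 (y) x 6 (z) mm, 0.16 kg. Origin at the centre of its underside, x along its length. At the start it lies on the bed, 40 mm farther toward -x than the others, so its front end sticks 33.5 mm out of the mouth; its axes are those of the magazine
- blank_2: Same kind of blank, number 2 from the bottom, wholly in the chamber, resting on the one below; origin at the centre of its underside. It sinks by 6 mm when the bottom one is gone
- blank_3: Same kind of blank, number 3 from the bottom, wholly in the chamber, resting on the one below; origin at the centre of its underside. It sinks by 6 mm when the bottom one is gone
- blank_4: Same kind of blank, number 4 from the bottom, wholly in the chamber, resting on the one below; origin at the centre of its underside. It sinks by 6 mm when the bottom one is gone
- block: Steel bench block, a plain square plate 92 x 100 x 22 mm lying on the bench, heavy (does not move). Origin at the centre of its underside; its top is 22 mm above

How it is judged:
On the way, in this order (a step that is already met when the one before it is completed fails the run):
1. the knob is broken loose and turned at least 1.3 rad while the bottom blank is still in place (value of joint lock_knob above 1.3 rad and distance of blank_1 from where it was at the start of the episode below 0.012 m), for 0.2 s.
2. the bottom blank is drawn out along the bed, clear of the mouth (x of blank_1 in the frame of magazine below -0.1 m), for 0.05 s.
At the end, for the whole second after the job is handed in: The bottom blank lies flat and still on the bench block, its centre within 25 mm of the block's centre; the knob stands beyond 1.2 rad; the other three blanks lie in the magazine, within 12 mm of the chamber's middle, lowered by one blank (horizontal distance between blank_1 and block below 0.025 m and z of blank_1 in the frame of block between 0.018 and 0.026 m and angle between blank_1's own z axis and vertical below 0.08 rad and linear speed of blank_1 below 0.02 m/s and value of joint lock_knob above 1.2 rad and horizontal distance between each of blank_2, blank_3, blank_4 and magazine_chamber below 0.012 m and angle between each of blank_2, blank_3, blank_4's own z axis and vertical below 0.12 rad and z of each of blank_2, blank_3, blank_4 in the frame of magazine_chamber below 0.022 m); the robot touches nothing.
It fails at once if one of the other blanks is taken or pulled out of the magazine (horizontal distance between any of blank_2, blank_3, blank_4 and magazine_chamber above 0.03 m).
It fails at once if the blank is dropped onto the block (faster than 0.6 m/s within 40 mm above it) (horizontal distance between blank_1 and block below 0.06 m and z of blank_1 in the frame of block below 0.062 m and linear speed of blank_1 above 0.6 m/s).
It also fails if it takes over 48 s, if anything falls off the work surface, if the arm or the gripper's body presses on something with over 40 N, if the wrist force passes 120 N, or if a joint passes its speed limit or range.

## Working session

There is one attempt and no reset: what is moved stays moved. The work goes in short steps, Python scripts to look and compute and a tool call to move; the robot and the scene stay as the last step left them, time stands still between calls to the robot, and variables do not carry over. Pictures are saved under pics/ and viewed, and the job is handed in when it is done.

Besides the shell and the picture viewer there is one more tool, called after "Emit:" by a JSON object that holds its "op" and its "data", one argument or row to a line. drive_tool: Moves the arm, as the interface text tells. Its arguments: {"type":"object","properties":{"steps":{"type":"array","items":{"type":"array","items":{"type":"number"}}},"squeeze":{"type":"number"}},"required":["steps"]}

```bash
mkdir -p pics; cat > h.py <<'E'
from rig import manip
import numpy as np, cv2
from scipy.spatial.transform import Rotation as R
def cal(n):
    c=manip.get_calibration(n); return [np.array(c[k],float) for k in("camera_matrix","distortion","rvec","tvec")]
def proj(n,P):
    K,d,r,t=cal(n); return cv2.projectPoints(np.array(P,float).reshape(-1,1,3),r,t,K,d)[0].reshape(-1,2)
def back(n,uv,z):
    K,d,r,t=cal(n); u=cv2.undistortPoints(np.array(uv,float).reshape(-1,1,2),K,d).reshape(-1,2)
    Rm=cv2.Rodrigues(r)[0]; C=-Rm.T@t.ravel(); D=np.c_[u,np.ones(len(u))]@Rm
    return C+D*((z-C[2])/D[:,2])[:,None]
def st():
    s=manip.get_state(); return s
def toolR(s): 
    q=s["ee_rot"]; return R.from_quat([q[1],q[2],q[3],q[0]])
E
python3 - <<'E'
from h import *
for n in("scene","top"):
    im=manip.get_image(n); cv2.imwrite(f"pics/{n}0.png",im)
    for nm in("magazine","lock_knob","blank_1","block","pin_top"):
        for m in manip.masks_of(n,nm)[:4]:
            print(n,nm,round(m["conf"],2),m["location"],m["pixels"].sum())
            if m["conf"]>.4:np.save(f"m_{n}_{nm}.npy",m["pixels"]) if True else 0
    K,d,r,t=cal(n);Rm=cv2.Rodrigues(r)[0];print(n,-Rm.T@t.ravel(),Rm[2],K[0,0],d)
s=st();print(s)
E
```

```text
scene magazine 0.62 [347.1, 260.0] 4137
scene lock_knob 0.97 [333.3, 274.1] 466
scene blank_1 0.84 [371.5, 232.7] 690
scene blank_1 0.54 [331.9, 242.6] 232
scene block 0.65 [247.7, 170.0] 1840
scene [ 0.06951543 -0.22226117  0.72175444] [ 0.49717259  0.42603001 -0.7558557 ] 472.4527870339358 [-0.11075146  0.          0.          0.          0.        ]
top lock_knob 0.53 [379.8, 249.3] 266
top blank_1 0.71 [355.5, 212.7] 285
top blank_1 0.21 [372.6, 220.3] 3038
top block 0.66 [220.6, 184.9] 2373
top block 0.66 [372.9, 225.9] 2661
top block 0.59 [381.1, 249.9] 285
top pin_top 0.19 [370.2, 220.1] 2961
top [0.46051159 0.17064757 0.94929633] [ 0.07331721 -0.00854331 -0.99727208] 473.155564726587 [-0.05090458  0.          0.          0.          0.        ]
{'clock': 0.6, 'qpos': array([ 1.08901325e+00,  2.75922060e-01,  1.50490431e+00, -1.34134285e-05,
        1.36069969e+00, -1.20995597e-01]), 'qd': array([-0.00145952, -0.00120705, -0.0008611 ,  0.00042084, -0.00055077,
        0.00030718]), 'effort': array([-1.36179067e-03, -4.16389239e+01, -2.45982009e+01, -2.42652932e-04,
        4.06454119e-04, -1.10875501e-06]), 'position': array([0.20300362, 0.53800705, 0.2313137 ]), 'ee_rot': array([-9.68821755e-06,  8.22498785e-01,  5.68766865e-01,  3.25245314e-05]), 'contact_force': array([-0.28376606,  0.62465093,  0.74754781]), 'moment': array([ 0.00281178,  0.00345418, -0.03013009]), 'width': 0.08555778046196778}
```

View pics/scene0.png

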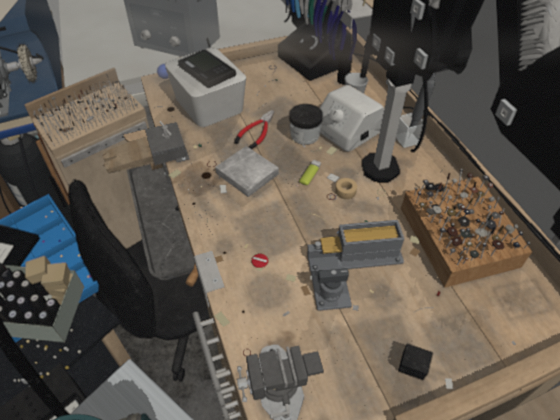

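View pics/top0.png

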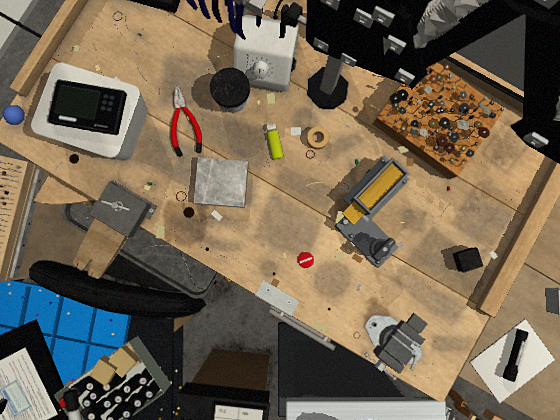

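```bash
python3 - <<'E'
import cv2
a=cv2.imread("pics/top0.png")[145:280,310:430]; cv2.imwrite("pics/tc.png",cv2.resize(a,None,fx=4.4,fy=4.4,interpolation=cv2.INTER_CUBIC))
a=cv2.imread("pics/scene0.png")[205:320,290:420]; cv2.imwrite("pics/sc.png",cv2.resize(a,None,fx=5,fy=5,interpolation=cv2.INTER_CUBIC))
E
```

```text
(no output)
```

View pics/tc.png

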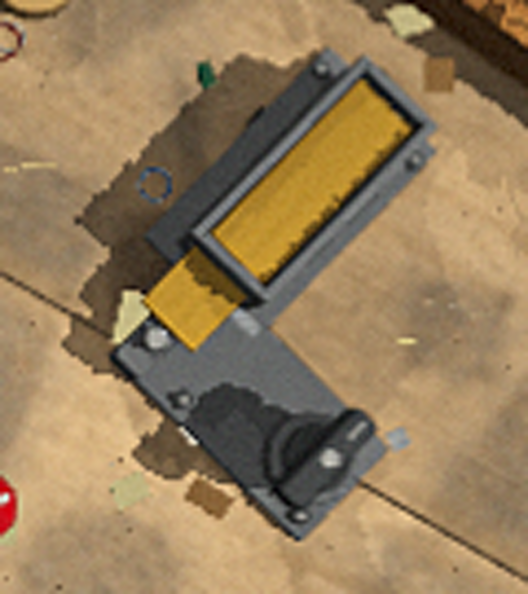

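View pics/sc.png

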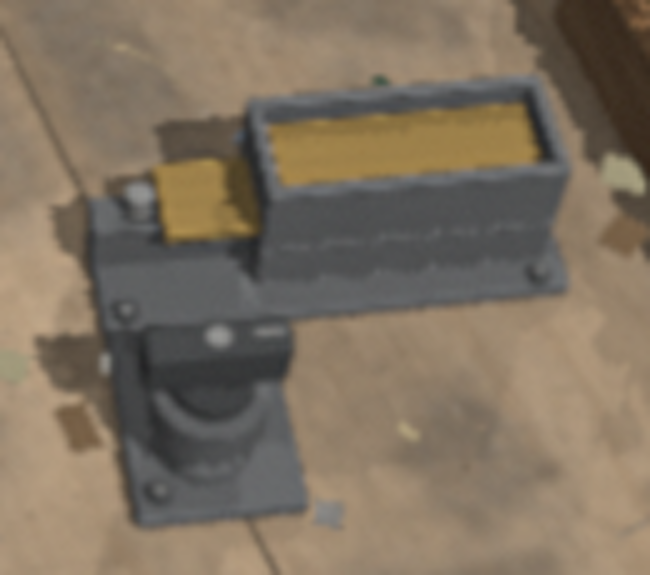

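```bash
cat > fit.py <<'E'
from h import *
from scipy.optimize import least_squares
P=np.array([[-54.5,22.5,62],[-54.5,-22.5,62],[54.5,22.5,62],[54.5,-22.5,62],[-88,16,36],[-88,-16,36],[-85,-85,75],[-95.5,0,41]])/1e3
T=np.array([[190,238],[262,303],[365,57],[438,125],[145,298],[193,350],[330,458],[157,338]])/4.4+[310,145]
S=np.array([[250,100],[258,185],[537,77],[568,165],[157,163],[168,241],[218,337],[138,190]])/5+[290,205]
def W(p,P=P):
    c,s=np.cos(p[2]),np.sin(p[2]); return np.c_[p[0]+c*P[:,0]-s*P[:,1],p[1]+s*P[:,0]+c*P[:,1],P[:,2]]
b=back("top",T[:4],.062); print(b.mean(0)); 
d=b[2]-b[0]; y0=np.arctan2(d[1],d[0])
for sel in("top","scene","both"):
    def f(p):
        o=[]
        if sel!="scene":o.append(proj("top",W(p))-T)
        if sel!="top":o.append(proj("scene",W(p))-S)
        return np.concatenate(o).ravel()
    r=least_squares(f,[b[:,0].mean(),b[:,1].mean(),y0],loss="soft_l1"); print(sel,r.x, np.abs(r.fun).max(), np.sqrt((r.fun**2).mean()))
print(f(r.x).reshape(-1,2).round(1).tolist())
np.save("mag.npy",r.x)
print("knob",W(r.x,np.array([[-.085,-.085,.064]])),"grip blank front",W(r.x,np.array([[-.078,0,.033]])))
E
python3 fit.py; python3 - <<'E'
from h import *
for n in("top","scene"):
    m=np.load(f"m_{n}_block.npy").astype(np.uint8)
    M=manip.masks_of(n,"block")
    for q in M:
        if abs(q["location"][0]-(220.6 if n=="top" else 247.7))<8:
            c=max(cv2.findContours(q["pixels"].astype(np.uint8),0,1)[0],key=cv2.contourArea)
            r=cv2.boxPoints(cv2.minAreaRect(c)); print(n,q["location"],r.tolist(),back(n,r,.022).round(4).tolist(),back(n,[q["location"]],.022))
s=st();print(toolR(s).as_matrix().round(3))
for n,b in(("top",(165,140,90,90)),("scene",(200,130,90,80))):
    a=cv2.imread(f"pics/{n}0.png")[b[1]:b[1]+b[3],b[0]:b[0]+b[2]];cv2.imwrite(f"pics/b{n}.png",cv2.resize(a,None,fx=6,fy=6,interpolation=cv2.INTER_CUBIC))
E
```

```text
[ 0.56980165 -0.02072545  0.062     ]
top [ 0.57081421 -0.02150738 -0.77234315] 1.5429073493973533 0.655269423831751
scene [ 0.57096351 -0.02122458 -0.77459748] 2.4823145246876663 1.1075107514540103
both [ 0.5708494  -0.02139476 -0.77364451] 2.5964760326481837 0.9200184759453871
[[0.2, -1.6], [0.9, 0.3], [-0.1, -1.0], [0.3, 0.1], [-1.2, 0.7], [-0.3, 0.4], [-0.3, 0.1], [-0.3, -0.0], [-1.1, -0.5], [2.3, 2.6], [0.4, -1.1], [1.0, 1.0], [-1.2, 0.2], [-0.5, -1.2], [0.1, -0.0], [0.1, 0.5]]
knob [[ 0.45064955 -0.02280761  0.064     ]] grip blank front [[0.51505063 0.03310751 0.033     ]]
top [220.6, 184.9] [[193.3248748779297, 203.45175170898438], [196.68019104003906, 156.47714233398438], [248.84263610839844, 160.20303344726562], [245.48731994628906, 207.17764282226562]] [[0.5382, 0.3418, 0.022], [0.6316, 0.3369, 0.022], [0.6246, 0.2334, 0.022], [0.5313, 0.2391, 0.022]] [[0.5751266  0.28860621 0.022     ]]
scene [247.7, 170.0] [[212.5600128173828, 170.91998291015625], [238.24000549316406, 136.67999267578125], [280.96002197265625, 168.719970703125], [255.28001403808594, 202.9599609375]] [[0.527, 0.3366, 0.022], [0.6423, 0.3694, 0.022], [0.6234, 0.2291, 0.022], [0.5166, 0.2072, 0.022]] [[0.57603837 0.28091037 0.022     ]]
[[ 0.353  0.936  0.   ]
 [ 0.936 -0.353  0.   ]
 [ 0.    -0.    -1.   ]]
```

```bash
python3 - <<'E'
import cv2,numpy as np
a=cv2.imread("pics/btop.png");b=cv2.imread("pics/bscene.png")
print(a.shape,b.shape)
E
```

```text
(540, 540, 3) (480, 540, 3)
```

View pics/btop.png

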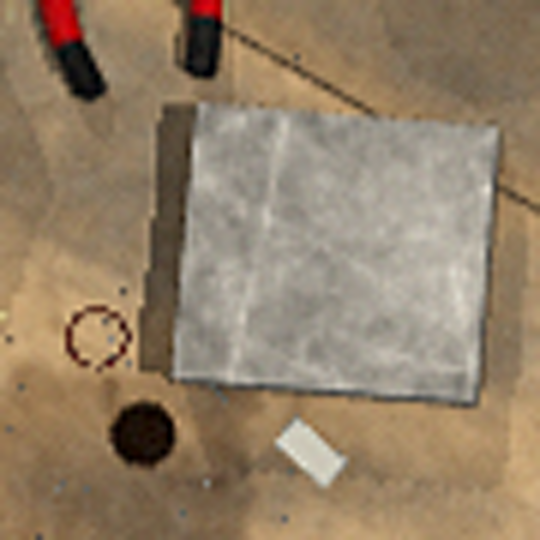

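View pics/bscene.png

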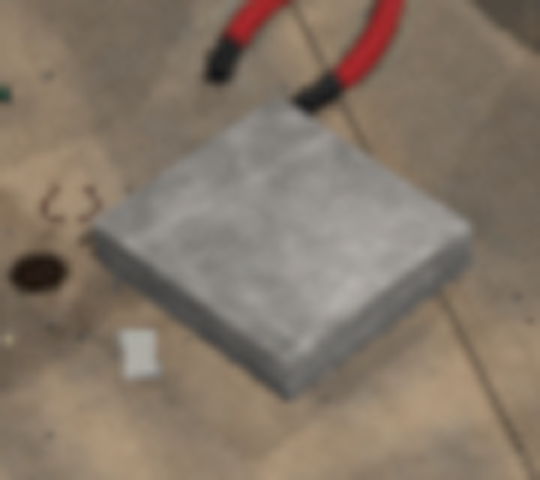

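```bash
cat >> h.py <<'E'
def yaw(s): 
    m=toolR(s).as_matrix(); return np.arctan2(m[1,0],m[0,0])
def goto(x,y,z,yw):
    s=st(); m=toolR(s); d=m.inv().apply(np.array([x,y,z])-s["position"])*1e3
    t=-(yw-yaw(s)); t=(t+np.pi)%(2*np.pi)-np.pi
    print("clock",round(s["clock"],2),"shift mm",d.round(1),"turn",round(t,3),"| pos",s["position"].round(4),"yaw",round(yaw(s),3),"tilt z",m.as_matrix()[2].round(3),"F",s["contact_force"].round(1),"M",s["moment"].round(2),"w",round(s["width"],4),"q6",round(s["qpos"][5],2))
E
python3 - <<'E'
from h import *
T=np.array([[195,103],[498,127],[475,403],[173,380]])/6+[165,140]
S=np.array([[283,97],[473,228],[293,362],[92,232]])/6+[200,130]
for n,p in(("top",T),("scene",S)):
    b=back(n,p,.022);print(b.round(4).tolist(),b.mean(0)); e=b[1]-b[0];print(np.linalg.norm(np.diff(b,axis=0),axis=1),np.arctan2(e[1],e[0]))
print(manip.pinch_z)
goto(.4506,-.0228,.12,.797)
E
```

```text
[[0.6303, 0.3353, 0.022], [0.6227, 0.2351, 0.022], [0.5313, 0.2416, 0.022], [0.5384, 0.3408, 0.022]] [0.58066791 0.28819391 0.022     ]
[0.10052074 0.09162191 0.09939206] -1.6462587292673456
[[0.6312, 0.3322, 0.022], [0.6223, 0.2339, 0.022], [0.5339, 0.2399, 0.022], [0.5356, 0.3369, 0.022]] [0.58073479 0.28572178 0.022     ]
[0.09863492 0.0885639  0.09697605] -1.661694573254284
-0.0187
clock 0.7 shift mm [-437.3  429.6  111.3] turn 0.413 | pos [0.203  0.538  0.2314] yaw 1.21 tilt z [ 0. -0. -1.] F [-1.   0.6  0.1] M [0.03 0.04 0.01] w 0.0858 q6 -0.12
```

Emit:
{"op": "drive_tool", "data": {
  "steps": [
    [-437,430,80,0.413,0.0],
    [-437,430,80,0.413,0.0],
    [-437,430,80,0.413,0.0],
    [-437,430,80,0.413,0.0],
    [-437,430,80,0.413,0.0]
  ],
  "squeeze": 100
}}

```text
clock: 1.2
position: [0.3038, 0.3097, 0.199]
ee_rot: [-0.0, 0.921, 0.388, 0.001]
contact_force: [1.8, -0.6, -0.3]
width: 0.0425
```

```bash
python3 -c "
from h import *
goto(.4506,-.0228,.12,.797)"
```

```text
clock 1.2 shift mm [-135.6  337.2   78.9] turn 0.001 | pos [0.3038 0.3097 0.199 ] yaw 0.798 tilt z [ 0.001  0.    -1.   ] F [ 1.8 -0.6 -0.3] M [-0.02 -0.06  0.  ] w 0.0425 q6 -0.16
```

Emit:
{"op": "drive_tool", "data": {
  "steps": [
    [-136,337,79,0,0.0],
    [-136,337,79,0,0.0],
    [-136,337,79,0,0.0],
    [-136,337,79,0,0.0],
    [-136,337,79,0,0.0]
  ]
}}

```text
clock: 1.7
position: [0.4023, 0.0857, 0.1461]
ee_rot: [0.0, 0.921, 0.388, 0.001]
contact_force: [1.5, 0.8, 1.2]
width: 0.0424
```

Emit:
{"op": "drive_tool", "data": {
  "steps": [
    [-28,92,20,0,0.0],
    [-28,92,20,0,0.0],
    [-28,92,20,0,0.0],
    [-28,92,20,0,0.0]
  ]
}}

```text
clock: 2.1
position: [0.4487, 0.0005, 0.1259]
ee_rot: [-0.0, 0.922, 0.387, 0.001]
contact_force: [-0.4, -0.3, 0.3]
width: 0.0429
```

```bash
python3 -c "
from h import *
goto(.4506,-.0228,.12,.797)"
```

```text
clock 2.1 shift mm [-15.3  17.7   5.8] turn -0.002 | pos [0.4487 0.0005 0.1259] yaw 0.795 tilt z [ 0.002  0.    -1.   ] F [-0.4 -0.3  0.3] M [ 0.05  0.04 -0.05] w 0.0429 q6 -0.95
```

Emit:
{"op": "drive_tool", "data": {
  "steps": [
    [-15.3,17.7,20,0,0.0],
    [-15.3,17.7,30,0,0.0],
    [-15.3,17.7,30,0,0.0],
    [-15.3,17.7,30,0,0.0]
  ]
}}

```text
clock: 2.5
position: [0.4502, -0.0214, 0.0961]
ee_rot: [-0.001, 0.922, 0.388, 0.001]
contact_force: [0.1, 0.4, -0.1]
width: 0.0426
```

```bash
python3 -c "
from h import *
goto(.4506,-.0228,.057,.797)
for n,b in(('top',(310,145,120,135)),('scene',(270,190,150,130))):
    a=manip.get_image(n)[b[1]:b[1]+b[3],b[0]:b[0]+b[2]];cv2.imwrite(f'pics/k1{n}.png',cv2.resize(a,None,fx=4.4,fy=4.4,interpolation=cv2.INTER_CUBIC))
"
```

```text
clock 2.5 shift mm [-0.8  1.3 39.1] turn -0.001 | pos [ 0.4502 -0.0214  0.0961] yaw 0.796 tilt z [ 0.002 -0.001 -1.   ] F [ 0.1  0.4 -0.1] M [ 0.01  0.   -0.01] w 0.0426 q6 -1.0
```

View pics/k1scene.png

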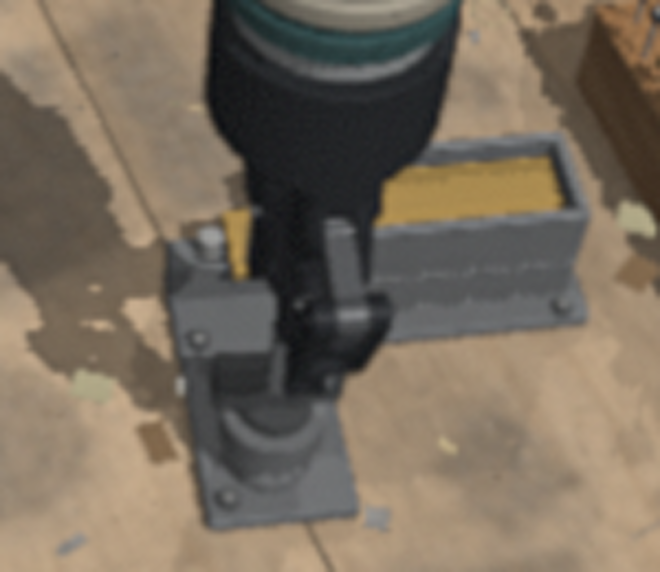

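View pics/k1top.png

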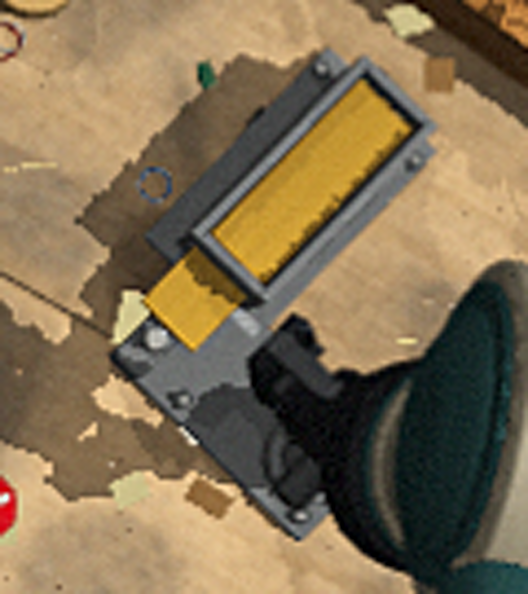

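The gripper hangs over the wing, jaws across it (scene crop ~(290,350)), and the fit agrees with the picture. Going down.

Emit:
{"op": "drive_tool", "data": {
  "steps": [
    [-0.8,1.3,15,0,0.0],
    [-0.8,1.3,30,0,0.0],
    [-0.8,1.3,38,0,0.0],
    [-0.8,1.3,38,0,0.0]
  ]
}}

```text
clock: 3.0
position: [0.4507, -0.0226, 0.0581]
ee_rot: [-0.001, 0.922, 0.388, 0.001]
contact_force: [0.2, -0.4, -0.1]
width: 0.0426
```

Emit:
{"op": "drive_tool", "data": {
  "steps": [
    [0,0,0,0,-1],
    [0,0,0,0,-1],
    [0,0,0,0,-1],
    [0,0,0,0,-1]
  ],
  "squeeze": 100
}}

```text
clock: 3.4
position: [0.4516, -0.0223, 0.0591]
ee_rot: [-0.0, 0.922, 0.388, 0.002]
contact_force: [0.3, 3.1, 6.0]
width: 0.0112
```

```bash
python3 -c "
from h import *
goto(.4506,-.0228,.057,.797)
"
```

```text
clock 3.4 shift mm [-1.  -0.3  2.1] turn -0.001 | pos [ 0.4516 -0.0223  0.0591] yaw 0.796 tilt z [ 0.004  0.001 -1.   ] F [0.3 3.1 6. ] M [0.34 0.09 0.01] w 0.0112 q6 -1.0
```

Emit:
{"op": "drive_tool", "data": {
  "steps": [
    [0,0,0,-0.15,-1],
    [0,0,0,-0.3,-1],
    [0,0,0,-0.45,-1],
    [0,0,0,-0.5,-1]
  ]
}}

```text
clock: 3.8
position: [0.4517, -0.022, 0.0591]
ee_rot: [-0.0, 0.796, 0.605, 0.002]
contact_force: [1.0, 1.7, -1.8]
width: 0.0118
```

```bash
python3 -c "
from h import *
goto(.4506,-.0228,.057,.797+1.5)
"
```

```text
clock 3.8 shift mm [-1.1 -0.8  2.1] turn -0.998 | pos [ 0.4517 -0.022   0.0591] yaw 1.299 tilt z [ 0.004  0.003 -1.   ] F [ 1.   1.7 -1.8] M [ 0.34  0.02 -0.02] w 0.0118 q6 -1.51
```

```bash
python3 -c "
from h import *
a=manip.get_image('scene')[205:320,290:420];cv2.imwrite('pics/k2s.png',cv2.resize(a,None,fx=5,fy=5,interpolation=cv2.INTER_CUBIC))
"
```

```text
(no output)
```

View pics/k2s.png

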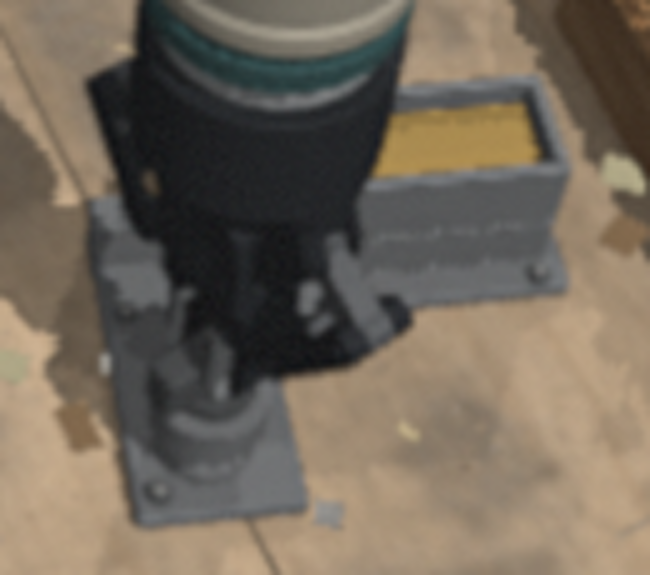

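The wing's end (crop ~(215,370)) has turned with the jaws, so it has broken loose. I'll turn on to the stop.

Emit:
{"op": "drive_tool", "data": {
  "steps": [
    [0,0,0,-0.15,-1],
    [0,0,0,-0.3,-1],
    [0,0,0,-0.45,-1],
    [0,0,0,-0.6,-1],
    [0,0,0,-0.75,-1]
  ]
}}

```text
clock: 4.35
position: [0.4517, -0.0215, 0.0591]
ee_rot: [0.001, 0.519, 0.855, 0.003]
contact_force: [-0.1, 2.7, -1.2]
width: 0.0115
```

Emit:
{"op": "drive_tool", "data": {
  "steps": [
    [0,0,0,-0.15,-1],
    [0,0,0,-0.25,-1],
    [0,0,0,-0.29,-1],
    [0,0,0,-0.29,-1]
  ]
}}

```text
clock: 4.75
position: [0.4516, -0.0213, 0.0591]
ee_rot: [0.001, 0.392, 0.92, 0.003]
contact_force: [1.0, 0.9, -1.4]
width: 0.0112
```

```bash
python3 -c "
from h import *
goto(.4506,-.0228,.057,.797+1.5)
a=manip.get_image('scene')[205:320,290:420];cv2.imwrite('pics/k3s.png',cv2.resize(a,None,fx=5,fy=5,interpolation=cv2.INTER_CUBIC))
"
```

```text
clock 4.75 shift mm [-0.4 -1.8  2.1] turn 0.04 | pos [ 0.4516 -0.0213  0.0591] yaw 2.337 tilt z [ 0.001  0.006 -1.   ] F [ 1.   0.9 -1.4] M [ 0.11  0.02 -0.88] w 0.0112 q6 -2.55
```

View pics/k3s.png

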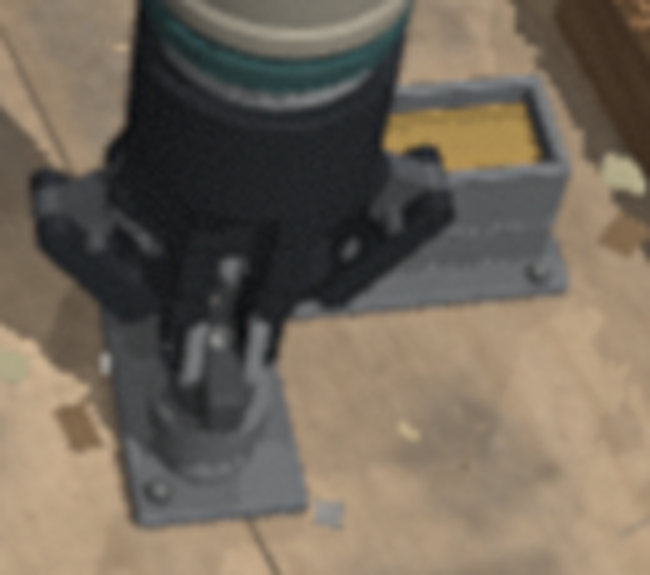

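Mz −0.88 N m shows the knob is on its stop, and the wing now points across the magazine. Release and lift.

Emit:
{"op": "drive_tool", "data": {
  "steps": [
    [0,0,0,0.04,0.0],
    [0,0,0,0.04,0.0],
    [0,0,0,0.04,0.0],
    [0,0,-35,0.04,0.0],
    [0,0,-70,0.04,0.0]
  ]
}}

```text
clock: 5.3
position: [0.4504, -0.0217, 0.1292]
ee_rot: [-0.001, 0.41, 0.912, 0.002]
contact_force: [1.7, -0.7, 0.2]
width: 0.0428
```

```bash
python3 -c "
from h import *
goto(.5157,.0325,.13,.797)
"
```

```text
clock 5.3 shift mm [-2.9 84.8 -0.4] turn 1.501 | pos [ 0.4504 -0.0217  0.1292] yaw 2.298 tilt z [ 0.003  0.004 -1.   ] F [ 1.7 -0.7  0.2] M [ 0.   -0.02  0.05] w 0.0428 q6 -2.51
```

Emit:
{"op": "drive_tool", "data": {
  "steps": [
    [-3,85,0,1.5,0.1],
    [-3,85,0,1.5,0.1],
    [-3,85,0,1.5,0.1],
    [-3,85,0,1.5,0.1],
    [-3,85,0,1.5,0.1]
  ]
}}

```text
clock: 5.8
position: [0.5161, 0.0328, 0.1295]
ee_rot: [-0.001, 0.714, 0.7, 0.002]
contact_force: [-0.5, 0.6, 0.2]
width: 0.047
```

Emit:
{"op": "drive_tool", "data": {
  "steps": [
    [0,0,0,0.15,0.1],
    [0,0,0,0.3,0.1],
    [0,0,0,0.45,0.1],
    [0,0,0,0.6,0.1],
    [0,0,0,0.75,0.1]
  ]
}}

```text
clock: 6.3
position: [0.5161, 0.0326, 0.1295]
ee_rot: [-0.001, 0.921, 0.389, 0.002]
contact_force: [-0.3, -0.3, 0.3]
width: 0.0466
```

```bash
python3 -c "
from h import *
goto(.5158,.0324,.09,.797)
p=np.load('mag.npy');b=back('top',[[180/4.4+310,400/4.4+145]],.011)[0][:2]-p[:2];c,s=np.cos(p[2]),np.sin(p[2]);print(c*b[0]+s*b[1],-s*b[0]+c*b[1])
"
```

```text
clock 6.3 shift mm [-0.5 -0.1 39.5] turn 0.003 | pos [0.5161 0.0326 0.1295] yaw 0.8 tilt z [ 0.004 -0.001 -1.   ] F [-0.3 -0.3  0.3] M [-0.01  0.02  0.02] w 0.0466 q6 -0.88
-0.1039547748100147 -0.029360966811086797
```

```bash
python3 -c "
from h import *
for n,b in(('top',(310,145,120,135)),('scene',(270,190,150,130))):
    a=manip.get_image(n)[b[1]:b[1]+b[3],b[0]:b[0]+b[2]];cv2.imwrite(f'pics/k4{n}.png',cv2.resize(a,None,fx=4.4,fy=4.4,interpolation=cv2.INTER_CUBIC))
"
```

```text
(no output)
```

View pics/k4scene.png

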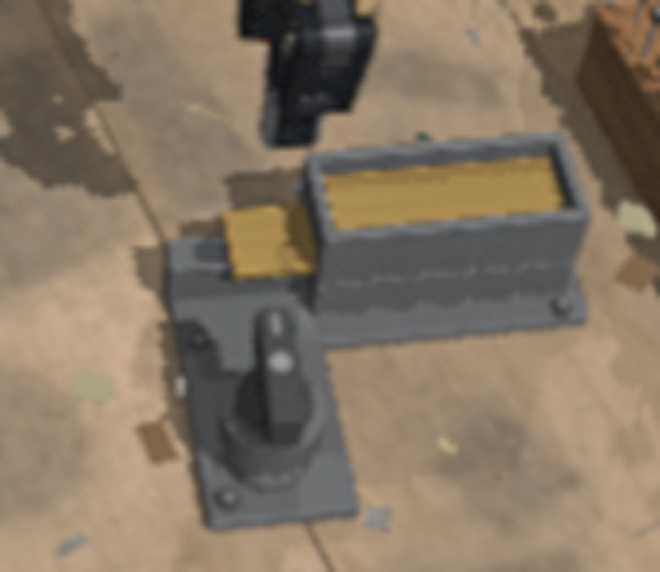

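View pics/k4top.png

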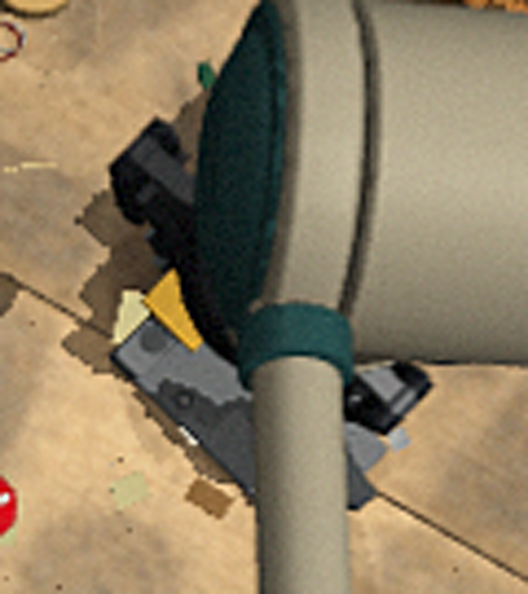

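The knob wing now lies across (scene crop (275,375)), the pin is gone, and blank 1 is still in place (270,240). Descending on the blank.

Emit:
{"op": "drive_tool", "data": {
  "steps": [
    [-0.5,0,40,0.003,0.1],
    [-0.5,0,80,0.003,0.1],
    [-0.5,0,105,0.003,0.1],
    [-0.5,0,114.5,0.003,0.1],
    [-0.5,0,114.5,0.003,0.1]
  ]
}}

```text
clock: 6.9
position: [0.5156, 0.0326, 0.0142]
ee_rot: [-0.001, 0.92, 0.392, 0.001]
contact_force: [-0.2, 0.6, 0.6]
width: 0.0473
```

Emit:
{"op": "drive_tool", "data": {
  "steps": [
    [0,0,0,0,-0.6],
    [0,0,0,0,-1],
    [0,0,0,0,-1],
    [0,0,0,0,-1]
  ],
  "squeeze": 70
}}

```text
clock: 7.3
position: [0.5166, 0.0325, 0.0154]
ee_rot: [-0.001, 0.92, 0.392, 0.002]
contact_force: [0.3, -0.1, 6.1]
width: 0.0303
```

```bash
python3 -c "
from h import *
p=np.load('mag.npy');s=st()['position'];u=np.array([np.cos(p[2]),np.sin(p[2])])
e=s[:2]-u*.08; goto(e[0],e[1],s[2],yaw(st()))
a=manip.get_image('scene')[190:320,270:420];cv2.imwrite('pics/b1.png',cv2.resize(a,None,fx=4.4,fy=4.4,interpolation=cv2.INTER_CUBIC))
"
```

```text
clock 7.3 shift mm [  0.7 -80.    0. ] turn 0.0 | pos [0.5166 0.0325 0.0154] yaw 0.805 tilt z [ 0.004 -0.    -1.   ] F [ 0.3 -0.1  6.1] M [-0.01  0.04  0.06] w 0.0303 q6 -0.88
```

View pics/b1.png

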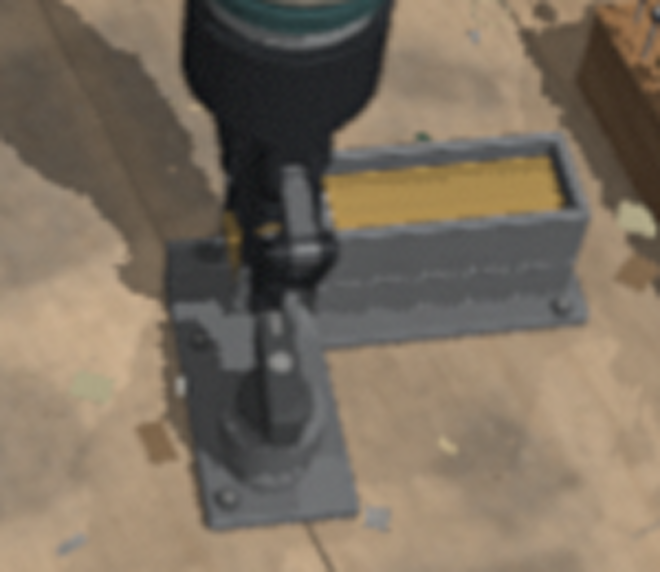

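Emit:
{"op": "drive_tool", "data": {
  "steps": [
    [0,-8,0,0,-1],
    [0.2,-22,0,0,-1],
    [0.4,-40,0,0,-1],
    [0.5,-58,0,0,-1],
    [0.7,-72,0,0,-1]
  ]
}}

```text
clock: 7.85
position: [0.4634, 0.0838, 0.0154]
ee_rot: [-0.001, 0.92, 0.392, 0.001]
contact_force: [0.2, -1.4, 0.7]
width: 0.0303
```

Emit:
{"op": "drive_tool", "data": {
  "steps": [
    [0,-10,0,0,-1],
    [0,-12,0,0,-1],
    [0,-12,0,0,-1]
  ]
}}

```text
clock: 8.15
position: [0.4539, 0.0926, 0.0154]
ee_rot: [-0.001, 0.92, 0.392, 0.001]
contact_force: [-1.1, 0.9, 0.1]
width: 0.03
```

```bash
python3 -c "
from h import *
goto(.5807,.287,.1,.8)
for n,b in(('top',(270,145,150,135)),('scene',(270,190,150,130))):
    a=manip.get_image(n)[b[1]:b[1]+b[3],b[0]:b[0]+b[2]];cv2.imwrite(f'pics/b2{n}.png',cv2.resize(a,None,fx=4.4,fy=4.4,interpolation=cv2.INTER_CUBIC))
"
```

```text
clock 8.15 shift mm [228.3 -43.1 -84. ] turn 0.006 | pos [0.4539 0.0926 0.0154] yaw 0.806 tilt z [ 0.003 -0.002 -1.   ] F [-1.1  0.9  0.1] M [ 0.01  0.05 -0.07] w 0.03 q6 -0.76
```

View pics/b2scene.png

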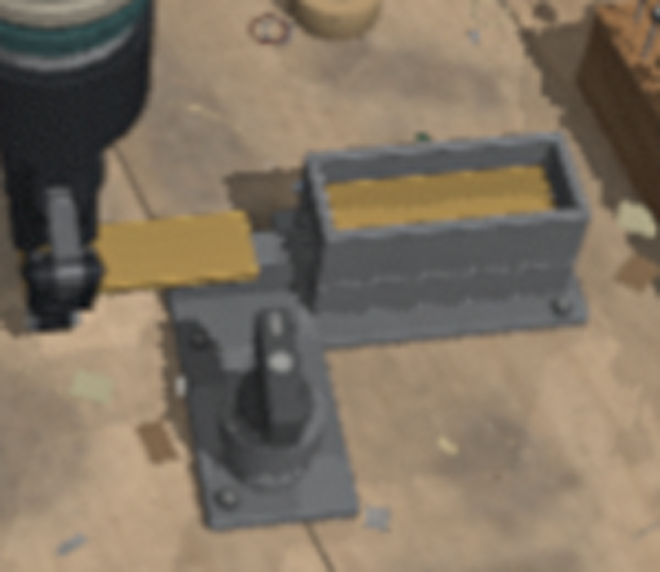

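View pics/b2top.png

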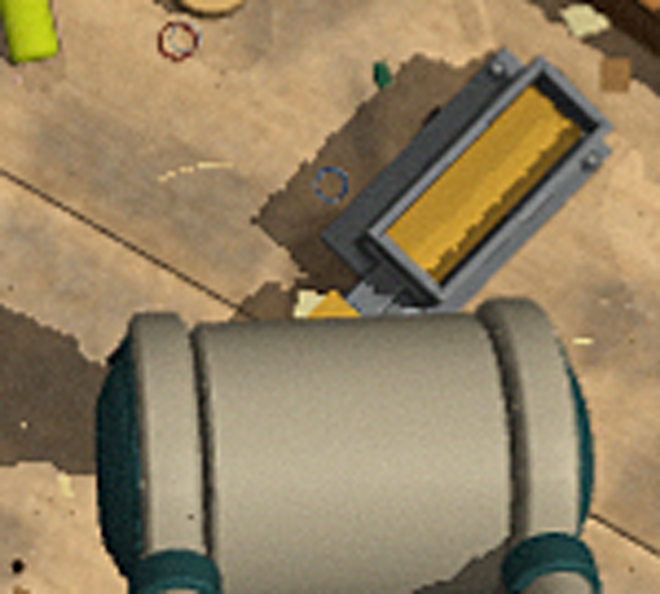

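```bash
python3 -c "
from h import *
p=np.load('mag.npy');c,s=np.cos(p[2]),np.sin(p[2])
for q in back('scene',np.array([[250,212],[258,275]])/4.4+[270,190],.036):
    b=q[:2]-p[:2]; print(c*b[0]+s*b[1],-s*b[0]+c*b[1])
"
```

```text
-0.07608256667065783 0.01376092584456566
-0.07837010672199066 -0.018066730899149373
```

Emit:
{"op": "drive_tool", "data": {
  "steps": [
    [0,0,-10,0,-1],
    [0,0,-30,0,-1],
    [0,0,-60,0,-1],
    [0,0,-80,0,-1],
    [0,0,-80,0,-1]
  ]
}}

```text
clock: 8.75
position: [0.4576, 0.0917, 0.0984]
ee_rot: [0.0, 0.92, 0.392, 0.005]
contact_force: [-0.2, 0.4, -1.1]
width: 0.03
```

```bash
python3 -c "
from h import *
t=-.083;u=np.array([np.cos(t),np.sin(t)]);e=np.array([.5807,.287])-.0635*u
goto(e[0],e[1],.1,np.pi/2+t)
a=manip.get_image('scene')[150:300,190:390];cv2.imwrite('pics/b3.png',cv2.resize(a,None,fx=4,fy=4,interpolation=cv2.INTER_CUBIC))
"
```

```text
clock 8.75 shift mm [186.  -95.9  -0.4] turn -0.683 | pos [0.4576 0.0917 0.0984] yaw 0.805 tilt z [ 0.009  0.004 -1.   ] F [-0.2  0.4 -1.1] M [0.04 0.03 0.02] w 0.03 q6 -0.76
```

View pics/b3.png

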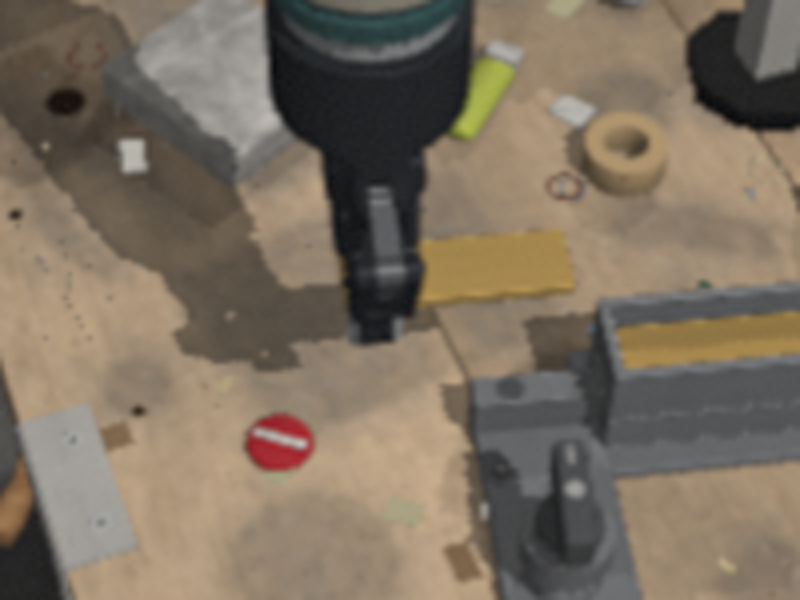

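Blank 1 hangs level from the jaws (crop (495,268)), and pulled only 1–3 mm less than computed. Moving to the block's near side, with the fingers off its edge.

Emit:
{"op": "drive_tool", "data": {
  "steps": [
    [186,-96,0,-0.683,-1],
    [186,-96,0,-0.683,-1],
    [186,-96,0,-0.683,-1],
    [186,-96,0,-0.683,-1],
    [186,-96,0,-0.683,-1]
  ]
}}

```text
clock: 9.3
position: [0.5175, 0.2972, 0.0963]
ee_rot: [-0.0, 0.733, 0.68, 0.004]
contact_force: [-0.1, -0.8, -1.1]
width: 0.0303
```

Emit:
{"op": "drive_tool", "data": {
  "steps": [
    [0,0,0,0,-1],
    [0,0,0,0,-1]
  ]
}}

```text
clock: 9.5
position: [0.5164, 0.2967, 0.0946]
ee_rot: [-0.001, 0.734, 0.68, 0.003]
contact_force: [-0.6, -0.8, -1.0]
width: 0.0305
```

```bash
python3 -c "
from h import *
t=-.083;u=np.array([np.cos(t),np.sin(t)]);e=np.array([.5807,.287])-.0635*u
goto(e[0],e[1],.025,np.pi/2+t)
"
```

```text
clock 9.5 shift mm [-4.7  1.1 69.6] turn 0.006 | pos [0.5164 0.2967 0.0946] yaw 1.494 tilt z [ 0.005  0.003 -1.   ] F [-0.6 -0.8 -1. ] M [-0.    0.11  0.02] w 0.0305 q6 -1.09
```

Emit:
{"op": "drive_tool", "data": {
  "steps": [
    [-4.7,1,20,0,-1],
    [-4.7,1,40,0,-1],
    [-4.7,1,60,0,-1],
    [-4.7,1,75,0,-1],
    [-4.7,1,78,0,-1]
  ]
}}

```text
clock: 10.0
position: [0.5151, 0.2898, 0.0144]
ee_rot: [-0.001, 0.735, 0.678, -0.0]
contact_force: [-0.0, 0.1, -0.7]
width: 0.0302
```

```bash
python3 -c "
from h import *
t=-.083;u=np.array([np.cos(t),np.sin(t)]);e=np.array([.5807,.287])-.0635*u
goto(e[0],e[1],.0074,np.pi/2+t)
for n,b in(('top',(170,130,120,110)),('scene',(180,110,140,110))):
    a=manip.get_image(n)[b[1]:b[1]+b[3],b[0]:b[0]+b[2]];cv2.imwrite(f'pics/p1{n}.png',cv2.resize(a,None,fx=5,fy=5,interpolation=cv2.INTER_CUBIC))
"
```

```text
clock 10.0 shift mm [2.7 2.1 7. ] turn 0.003 | pos [0.5151 0.2898 0.0144] yaw 1.491 tilt z [ 0.002 -0.002 -1.   ] F [-0.   0.1 -0.7] M [-0.02  0.05  0.02] w 0.0302 q6 -1.1
```

View pics/p1scene.png

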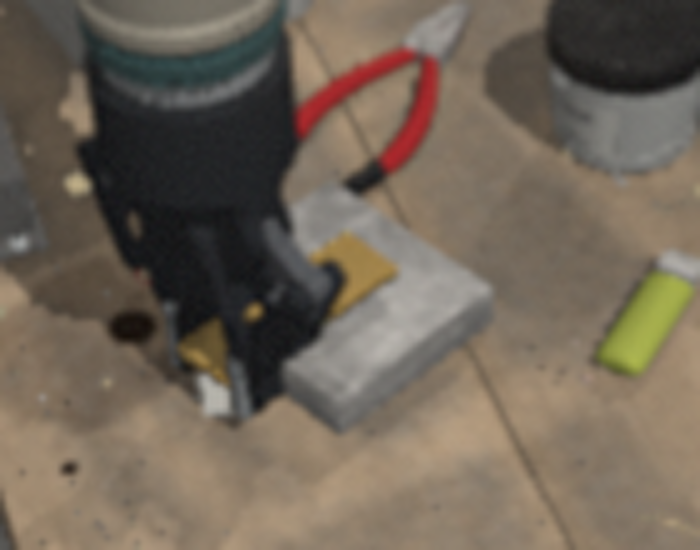

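View pics/p1top.png

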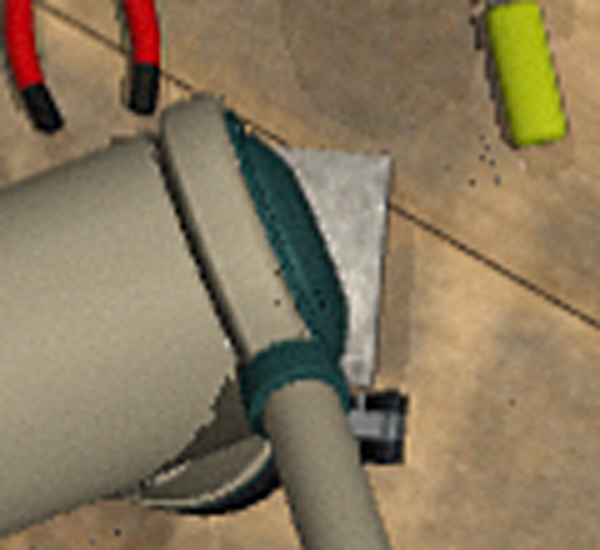

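Emit:
{"op": "drive_tool", "data": {
  "steps": [
    [2.7,1.5,2,0,-1],
    [2.7,1.5,4,0,-1],
    [2.7,1.5,6,0,-1],
    [2.7,1.5,6.5,0,-1],
    [2.7,1.5,6.5,0,-1]
  ]
}}

```text
clock: 10.6
position: [0.5183, 0.2935, 0.0096]
ee_rot: [-0.001, 0.734, 0.679, 0.002]
contact_force: [0.1, 0.4, -1.2]
width: 0.0303
```

```bash
python3 -c "
from h import *
goto(.5174,.2923,.0064,np.pi/2-.083)
"
```

```text
clock 10.6 shift mm [-1.3 -0.8  3.2] turn 0.005 | pos [0.5183 0.2935 0.0096] yaw 1.492 tilt z [ 0.003  0.001 -1.   ] F [ 0.1  0.4 -1.2] M [ 0.02  0.1  -0.  ] w 0.0303 q6 -1.1
```

Emit:
{"op": "drive_tool", "data": {
  "steps": [
    [-1,-0.5,1,0,-1],
    [-1,-0.5,2,0,-1],
    [-1,-0.5,2.5,0,-1],
    [-1,-0.5,2.5,0,-1]
  ]
}}

```text
clock: 11.0
position: [0.5176, 0.2925, 0.0074]
ee_rot: [-0.001, 0.734, 0.679, 0.002]
contact_force: [-0.7, 0.2, 2.3]
width: 0.0301
```

Emit:
{"op": "drive_tool", "data": {
  "steps": [
    [0,0,0.5,0,-1],
    [0,0,1,0,-1],
    [0,0,1,0,-1]
  ]
}}

```text
clock: 11.3
position: [0.5176, 0.2926, 0.0072]
ee_rot: [-0.001, 0.734, 0.679, 0.002]
contact_force: [-2.8, -1.5, 6.1]
width: 0.0305
```

Contact with the block (Fz 6 N, right at the computed height). Open, move back 13 mm, regrip at the end.

Emit:
{"op": "drive_tool", "data": {
  "steps": [
    [0,0,0,0,-0.15],
    [0,0,0,0,0.0],
    [0,0,0,0,0.0],
    [0,-8,0,0,0.0],
    [0,-13,0,0,0.0]
  ]
}}

```text
clock: 11.8
position: [0.5035, 0.2934, 0.0068]
ee_rot: [-0.001, 0.734, 0.679, 0.001]
contact_force: [-0.2, -0.8, 0.6]
width: 0.0428
```

```bash
python3 -c "
from h import *
goto(.5174,.2923,.0064,np.pi/2-.083)
for n,b in(('top',(170,130,120,110)),('scene',(180,110,140,110))):
    a=manip.get_image(n)[b[1]:b[1]+b[3],b[0]:b[0]+b[2]];cv2.imwrite(f'pics/p2{n}.png',cv2.resize(a,None,fx=5,fy=5,interpolation=cv2.INTER_CUBIC))
"
```

```text
clock 11.8 shift mm [-0.  13.9  0.4] turn 0.004 | pos [0.5035 0.2934 0.0068] yaw 1.492 tilt z [ 0.003 -0.    -1.   ] F [-0.2 -0.8  0.6] M [0.05 0.   0.03] w 0.0428 q6 -1.09
```

View pics/p2scene.png

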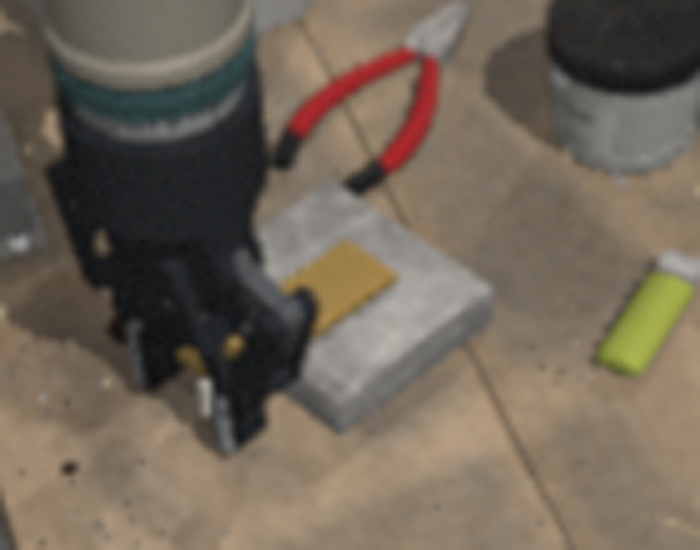

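Emit:
{"op": "drive_tool", "data": {
  "steps": [
    [0,0,0,0,-0.5],
    [0,0,0,0,-1],
    [0,0,0,0,-1]
  ],
  "squeeze": 35
}}

```text
clock: 12.2
position: [0.503, 0.2936, 0.007]
ee_rot: [-0.001, 0.734, 0.679, 0.001]
contact_force: [-0.2, 1.2, 1.4]
width: 0.0307
```

Emit:
{"op": "drive_tool", "data": {
  "steps": [
    [0,4,0,0,-1],
    [0,9,0,0,-1],
    [0,14,0,0,-1],
    [0,15,0,0,-1],
    [0,15,0,0,-1]
  ]
}}

```text
clock: 12.7
position: [0.5188, 0.2924, 0.0072]
ee_rot: [-0.001, 0.734, 0.679, 0.001]
contact_force: [-0.2, -0.2, 3.1]
width: 0.0303
```

Emit:
{"op": "drive_tool", "data": {
  "steps": [
    [0,0,0,0,-0.15],
    [0,0,0,0,0.0],
    [0,0,0,0,0.0],
    [0,-15,0,0,0.0],
    [0,-40,0,0,0.0]
  ]
}}

```text
clock: 13.2
position: [0.4792, 0.2956, 0.0071]
ee_rot: [-0.001, 0.735, 0.678, 0.002]
contact_force: [-0.3, 0.4, -0.8]
width: 0.0425
```

Emit:
{"op": "drive_tool", "data": {
  "steps": [
    [0,-30,-40,0,0.0],
    [0,-50,-90,0,0.0],
    [0,-100,-140,0,0.0],
    [0,-150,-180,0,0.0],
    [0,-150,-180,0,0.0]
  ]
}}

```text
clock: 13.7
position: [0.3262, 0.3065, 0.1884]
ee_rot: [-0.001, 0.735, 0.679, 0.002]
contact_force: [0.1, 0.5, -0.0]
width: 0.0425
```

```bash
python3 -c "
from h import *
goto(.3,.3,.2,np.pi/2-.083)
for n,b in(('top',(170,130,120,110)),('scene',(180,110,140,110))):
    a=manip.get_image(n)[b[1]:b[1]+b[3],b[0]:b[0]+b[2]];cv2.imwrite(f'pics/p3{n}.png',cv2.resize(a,None,fx=5,fy=5,interpolation=cv2.INTER_CUBIC))
"
```

```text
clock 13.7 shift mm [ -8.5 -25.6 -11.6] turn 0.004 | pos [0.3262 0.3065 0.1884] yaw 1.492 tilt z [ 0.005  0.002 -1.   ] F [ 0.1  0.5 -0. ] M [-0.04 -0.03 -0.02] w 0.0425 q6 -0.9
```

View pics/p3scene.png

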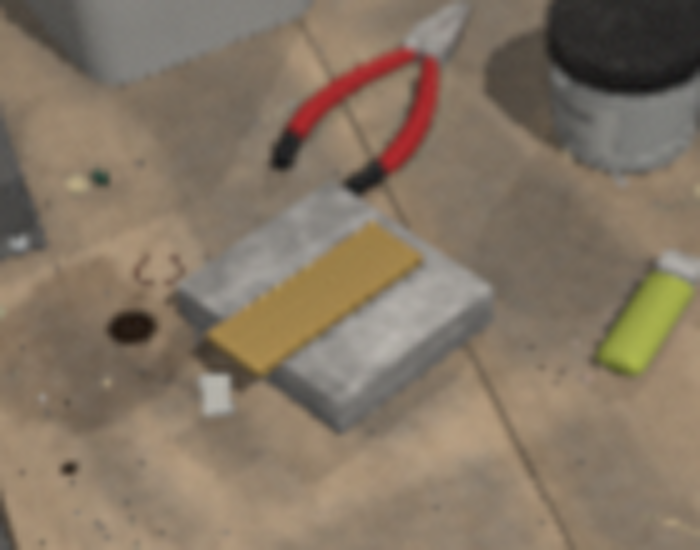

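View pics/p3top.png

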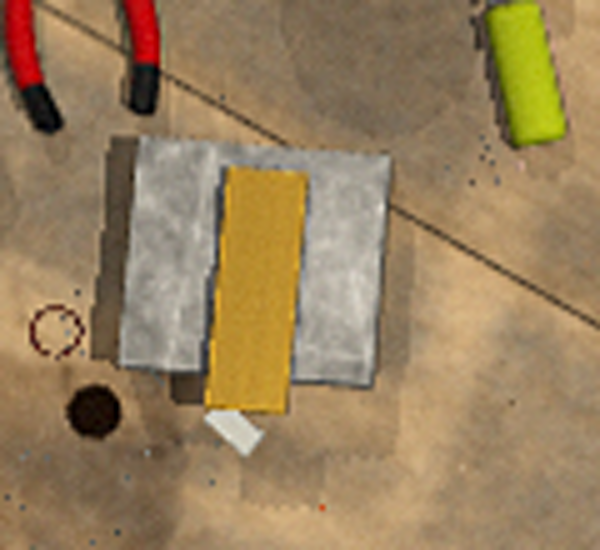

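The blank lies flat, about 11 mm off the block's centre in the top crop ((257,290) against (256,263)). One last check of the magazine.

```bash
python3 -c "
from h import *
B=lambda pts,z: back('top',np.array(pts)/5+[170,130],z).mean(0)
bl=B([[228,168],[309,174],[288,412],[206,410]],.028);bk=B([[137,137],[391,155],[373,387],[120,367]],.022)
print(bl,bk,np.hypot(*(bl-bk)[:2]))
a=manip.get_image('top')[145:280,310:430];cv2.imwrite('pics/f.png',cv2.resize(a,None,fx=4.4,fy=4.4,interpolation=cv2.INTER_CUBIC))
"
```

```text
[0.568081   0.28589241 0.028     ] [0.5804882  0.28784635 0.022     ] 0.012560113062016829
```

View pics/f.png

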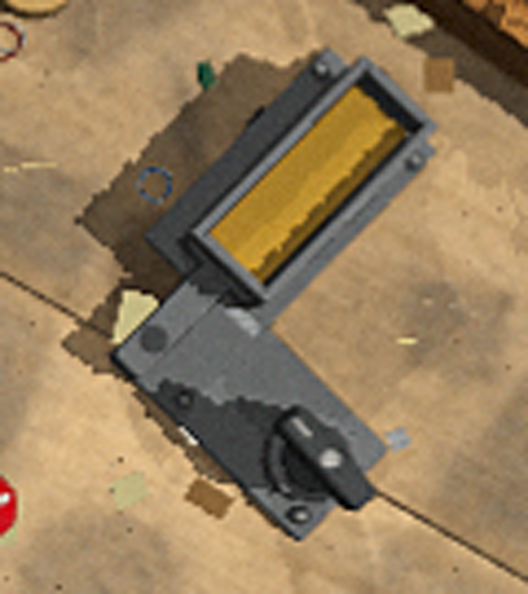

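The knob is open across the magazine (crop (325,455)), the pin is flush (153,338), and the remaining stack is in the chamber, sunk, with nothing in the mouth. Handing in.

```bash
python3 -c "
from h import *
print(manip.sign_off()); print(st()['clock'])"
```

```text
the job is handed in; nothing more can be done
None
the job is handed in; nothing more can be done
```

The job is done and handed in at about 14 s of the 48 s allowed; the hand-in reports no verdict.

- **Knob:** I gripped the wing and broke it loose with a short anticlockwise twist. I then turned it to its stop, about 1.5 rad, where the moment rose to 0.88 N m. The picture showed the pin down before I touched the blank.
- **Drawing the blank:** I drew the bottom blank about 88 mm straight out through the mouth, then lifted it clear.
- **Laying it on the block:** I lowered it onto the block with the fingers just off the near edge. After letting go I regripped it at its end and slid it about 15 mm further in, then let go and backed off.

**Last checks**
- The blank lies flat. Its centre measured 12.6 mm from the block's centre in the top picture, against the 25 mm allowed.
- The knob stands open and the pin is flush.
- The other three blanks have sunk in the chamber and nothing is left in the mouth.
- The arm is clear of everything, with a force reading under 1 N.

Two measurements disagreed slightly. The scene picture put the drawn blank 1–3 mm less far out than the arm's travel implied. The finger opening read 2–3 mm under the true widths of both the wing and the blank. Neither affected the result.

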